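# Offer a set-screw collar to the flat of a centrifuge spindle

## Robot

A 6-joint arm with a two-finger parallel gripper is mounted at the origin on the work surface. World frame = base frame: x ahead of the robot, y to its left, z up, the work surface at z = 0. Lengths are in m, angles in rad, forces in N, time in s.
With the tool pointing down it reaches from about 0.35 to 0.725 m from the base axis. Payload 6 kg.
Tool frame: the origin (TCP) lies midway between the tips of the shut fingers; the grasp point (between the pads) lies 19 mm behind it; z points along the fingers, y is the line along which they close (so a half turn about z gives the same grasp; the last joint's range is limited). The gripper opens to 85 mm and grips with 20 to 120 N. Pads are 22 mm wide; open, the fingers measure 114 mm over their backs; the gripper's body (76 mm by 85 mm) begins 54 mm behind the grasp point. The pads swing forward as they close: fully open they stand 13 mm farther back than shut.
Start: joints at [1.602, 0.04, 0.085, 0, -1.615, -0.334], TCP at [0.179, 0.573, 0.2] pointing down, gripper open.
Joint ranges: [-2.56, 2.56], [-1.29, 2.01], [-1.08, 1.49], [-3.29, 1.98], [-2.81, -0.18], [-2.99, 2.99]. Speed limits (rad/s): [2.57, 2.57, 3.01, 3.14, 3.14, 3.14].

## Interface

Orientations are given as a unit quaternion [x, y, z, w].
In Python, from cell import env gives the robot as it stands.
- The arm moves only by the tool apply_moves, never from a script. Its argument "commands" is one flat list of numbers, 7 for each row, row after row: the shift along the tool's x, y, z in cm, then the turn, a rotation vector about the tool's x, y, z in rad, then the opening, from 0 (shut) to 1 (fully open). In form: [dx, dy, dz, rx, ry, rz, grip, dx, dy, dz, rx, ry, rz, grip, ...]. A call has exactly 8 rows; each row is the pose to reach, as a shift and turn from the pose commanded when the call began, along the tool's axes at that moment; what a row does not reach only later rows make up. A row lasts 1/12 s, in which the tool goes at most 41.7 mm and 7.16 degrees, less where a joint would pass 70% of its speed; a pose out of reach is approached as far as the arm can. A call with a gripper value outside its range is refused whole. The fingers move at their own pace and stop on an object; "squeeze" is the grip in N (left out, the last holds). Time passes only in rows, so rows that repeat a pose let the fingers close, or fill a call up. It gives the time, the measured TCP pose, the force, the opening and the grip force at its end, in the units of the state.
- env.read_state(): the state, without advancing time (a new reading comes with each control period).
- env.get_image(name): name is "side" or "top" or "wrist"; returns a dict with "img" (400x640x3 uint8, red, green, blue), "camera_matrix" (3x3 intrinsics, pixels), "T" (4x4, takes a point from camera to world coordinates); the wrist camera has in their place "mount" (4x4, takes a point from camera to tool coordinates, whose origin is the TCP and whose axes are the flange's). Camera axes: x right, y down, z forward; pixel columns grow to the right and rows downward; lengths in m; the calibration is good to about 2 mm. The wrist camera is an equidistant fisheye: a pixel r from the principal point sees the ray r / f radians off the axis. A picture is of the moment at which its call begins: read the wrist's pose just before it. There is no depth.
- env.finish_job(): hands the job in; it is judged then, once.
The state is a dict: "t": time; "joints": joint angles; "joint_velocities": joint speeds; "joint_efforts": joint torques, N m; "ee_pos": TCP position; "orientation": TCP orientation; "ft_force": force on the tool from outside, world axes, zero at the start; "moment": the same for the moment, N m; "finger_gap": finger opening in m; "grip_force": force on a finger pad.
Only numpy, scipy, OpenCV 4.12 (cv2) and the standard library are available. Lean on these libraries where they do the work, as an engineer would, in place of code of your own. Each camera call takes 0.05 s, during which the arm holds its last target. There are 200 camera calls.

## Task

Pinch the black drive shaft of the red centrifuge with one finger on its flat, and turn it until the flat squarely faces the tip of the orange-handled hex driver. Then take the steel collar from the blue pad, slip it over the shaft with its red set screw on the flat, and finish while still holding it there: level, clear of the boss below, the screw at the height of the driver tip, ready to be tightened. Leave everything else where it is.

Things in the scene. Friction and masses are not known exactly. Their poses are not given: they have to be found in the camera images.
- spindle (a joint): the upright drive shaft, turning about a vertical axis with light friction (0.08 N m); it stays where it is left. Value in rad: 0 when its flat faces the driver tip, growing anticlockwise seen from above
- spindle_top (a point): the tip of the black shaft, on its axis, 84 mm above the machine's grey deck (174 mm above the table); the x axis points out of the flat, z up. The shaft is 22 mm across, D-shaped (18 mm from the flat to the back), from the boss up to 6 mm below the tip; the last 6 mm are a cone, 13 to 8 mm across. The boss at the shaft's foot is 42 mm across and 20 mm high above the deck; the deck is 216 mm across
- flat_mid (a point): the middle of the flat on the shaft: a bright strip 16 mm wide, from 22 to 78 mm above the deck, 7 mm off the shaft's axis; this point is 50 mm above the deck; x points out of the flat
- driver_tip (a point): the tip of the fixed hex driver on the machine, 48 mm above the deck, 78 mm from the shaft's axis; its x axis points from the shaft to the driver. The driver (6 mm rod) lies level in a brass guide block (14 x 30 mm, 62 mm high, its centre 97 mm from the shaft's axis); the orange handle, 22 mm across, ends 168 mm from the axis
- collar_center (a point): the centre of the loose steel collar, a ring 46 mm across, 24 mm high, bore 26 mm, 0.2 kg, lying flat on the blue pad (pad 110 x 200 mm, 20 mm high); this point is half-way up, on the bore's axis. x points out through the red set screw (it stands 4 mm out of the rim, 9 mm across, half-way up; a red dash on the top face marks its side)
- collar_screw (a point): the place on the collar's rim where the red screw sits, 23 mm out from the centre, half-way up; x points outwards
- spare_ring: a brass ring 32 mm across, 6 mm high, lying on the same pad; leave it. Origin: centre of its underside
- mug: a steel mug 84 mm across, 100 mm high, bystander. Origin: centre of its underside
- jar: a small white jar 48 mm across, 55 mm high, bystander. Origin: centre of its underside
- sample_bottle: a white bottle 56 mm across, 130 mm high, bystander. Origin: centre of its underside
- wrench: a flat wrench lying on the table, bystander. Origin: about its middle, on the table
- calculator: a calculator 130 x 75 x 14 mm, bystander. Origin: centre of its underside
- rotor: the aluminium centrifuge rotor, 150 mm across, 55 mm high, bystander. Origin: centre of its underside
Things that resemble listed ones, but are neither listed nor needed, are in the scene too. Of the things that look like the part that bears collar_center, the smallest one is meant.

How it is judged:
By the outcome, as a careful person would: the job done as asked, in the order asked, and still so for the second after the job is handed in, while the arm keeps its last pose, push and grip.
It also fails if it takes over 48 s, if anything falls off the work surface, if the arm or the gripper's body presses on something with over 40 N, if the wrist force passes 120 N, or if a joint passes its speed limit or range.

## Working session

There is one attempt and no reset: what is moved stays moved. The work goes in short steps, Python scripts to look and compute and a tool call to move; the robot and the scene stay as the last step left them, time stands still between calls to the robot, and variables do not carry over. Pictures are saved under pics/ and viewed, at most 10 in all, crops included, and the job is handed in when it is done.

Besides the shell and the picture viewer there is one more tool, called after "Emit:" by a JSON object that holds its "name" and its "arguments". apply_moves: Moves the arm, as the interface text tells. Its arguments: {"type":"object","properties":{"commands":{"type":"array","items":{"type":"number"}},"squeeze":{"type":"number"}},"required":["commands"]}

```bash
mkdir -p pics; ls; python3 - <<'E'
from cell import env
import cv2,numpy as np
s=env.read_state();print(s)
for n in("side","top","wrist"):
    d=env.get_image(n);cv2.imwrite(f"pics/{n}0.png",d["img"][:,:,::-1])
    np.set_printoptions(precision=4,suppress=True)
    print(n,d["camera_matrix"],d.get("T"),d.get("mount"))
E
```

```text
pics
{'t': 0.0, 'joints': array([ 1.60170364e+00,  4.08035822e-02,  8.38277618e-02, -4.39485076e-04,
       -1.61550988e+00, -3.33697214e-01]), 'joint_velocities': array([ 1.52668587e-04, -3.20985861e-04,  8.13587730e-05, -7.92766232e-04,
        9.62166874e-04, -1.39122447e-03]), 'joint_efforts': array([-1.59072097e-04, -3.68214297e+01,  3.47418988e+01,  6.93264127e+00,
       -5.37251966e-03, -2.07824900e-05]), 'ee_pos': array([0.17873196, 0.57236429, 0.19909765]), 'orientation': array([ 9.88562734e-01, -1.50807689e-01, -6.27565068e-05,  8.70488923e-04]), 'ft_force': array([ 0.5342533 , -0.38045416, -1.01574591]), 'moment': array([ 0.0097328 , -0.00720883,  0.01788717]), 'grip_force': 0.0, 'finger_gap': 0.08519680371066336}
side [[373.2227   0.     322.0896]
 [  0.     373.2227 193.0086]
 [  0.       0.       1.    ]] [[ 0.9949 -0.0759  0.0659  0.4769]
 [-0.0992 -0.6375  0.7641 -0.8835]
 [-0.016  -0.7667 -0.6418  0.8555]
 [ 0.      0.      0.      1.    ]] None
top [[517.2369   0.     323.0271]
 [  0.     517.2369 209.6749]
 [  0.       0.       1.    ]] [[ 0.0176 -0.9844  0.1751  0.2401]
 [-0.9998 -0.019  -0.0062 -0.0095]
 [ 0.0095 -0.175  -0.9845  1.9578]
 [ 0.      0.      0.      1.    ]] None
wrist [[309.7069   0.     322.6983]
 [  0.     309.7069 202.3285]
 [  0.       0.       1.    ]] None [[ 0.0005 -0.954  -0.2998  0.0768]
 [ 1.      0.0002  0.001   0.0006]
 [-0.0009 -0.2998  0.954  -0.1732]
 [ 0.      0.      0.      1.    ]]
```

```bash
python3 - <<'E'
import cv2
a=cv2.imread("pics/side0.png");b=cv2.imread("pics/top0.png")
cv2.imwrite("pics/s1.png",cv2.resize(a,(800,500),interpolation=2))
cv2.imwrite("pics/t1.png",cv2.resize(b,(800,500),interpolation=2))
E
```

```text
(no output)
```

View pics/s1.png

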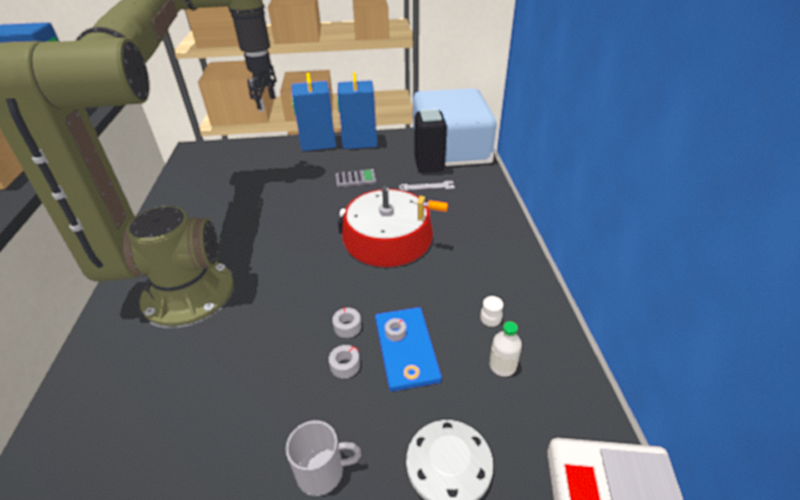

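View pics/t1.png

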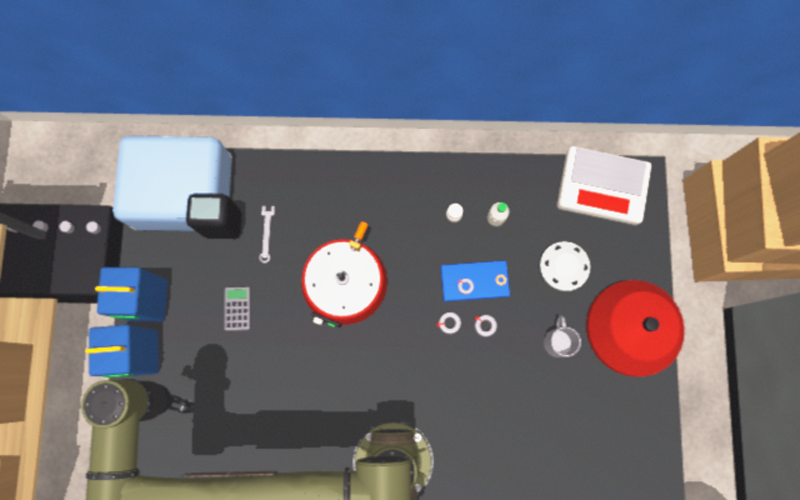

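Side view: the red machine is at about (387,225), with its shaft at (386,200) and the driver at (430,205). The small collar is on the pad at (395,329). Top view: shaft tip at (342,277), handle at (361,230), small collar at (466,286) and spare ring at (501,280). The two larger collars off the pad are decoys.

```bash
cat > h.py <<'E'
import numpy as np,cv2
from scipy.spatial.transform import Rotation as R
from cell import env
np.set_printoptions(precision=4,suppress=True)
def ray(d,px,st=None):
    K=d["camera_matrix"];x=(px[0]-K[0,2])/K[0,0];y=(px[1]-K[1,2])/K[1,1]
    if st is None: v=np.array([x,y,1]);T=d["T"]
    else:
        r=np.hypot(x,y)+1e-12;v=np.array([x/r*np.sin(r),y/r*np.sin(r),np.cos(r)])
        W=np.eye(4);W[:3,:3]=R.from_quat(st["orientation"]).as_matrix();W[:3,3]=st["ee_pos"];T=W@d["mount"]
    return T[:3,3],T[:3,:3]@v
def onplane(d,px,z,st=None):
    o,v=ray(d,px,st);return o+v*(z-o[2])/v[2]
def proj(d,P,st):
    W=np.eye(4);W[:3,:3]=R.from_quat(st["orientation"]).as_matrix();W[:3,3]=st["ee_pos"];T=W@d["mount"]
    p=T[:3,:3].T@(np.array(P)-T[:3,3]);K=d["camera_matrix"];rh=np.hypot(p[0],p[1]);a=np.arctan2(rh,p[2])
    return K[0,2]+K[0,0]*a*p[0]/rh,K[1,2]+K[1,1]*a*p[1]/rh
def go(P,yaw=None,st=None):
    """shift (cm) and rotvec in the tool axes to reach P pointing down, tool y axis at world angle yaw (mod pi)"""
    st=st or env.read_state();Q=R.from_quat(st["orientation"])
    dp=Q.inv().apply(np.array(P)-st["ee_pos"])*100
    y=Q.as_matrix()[:,1];cy=np.arctan2(y[1],y[0]);out=[]
    for k in ([cy] if yaw is None else [yaw,yaw+np.pi]):
        Y=np.array([np.cos(k),np.sin(k),0]);Z=np.array([0,0,-1.]);M=np.c_[np.cross(Y,Z),Y,Z]
        rv=(Q.inv()*R.from_matrix(M)).as_rotvec();out.append(rv)
    print("shift",dp,"rot options",out,"cur yaw",cy,"j",st["joints"]);return dp,out
def snap(n="wrist"):
    st=env.read_state();d=env.get_image(n);return st,d
E
python3 - <<'E'
from h import *
d=env.get_image("top");s=1.25
for n,p,z in [("shaft",(342,274),.174),("handle",(361,229),.138),("guide",(356,243),.152),("collar",(466,286),.044),("spare",(501,280),.026)]:
    print(n,onplane(d,(p[0]/s,p[1]/s),z))
P=onplane(d,(342/s,274/s),.174)
go([P[0],P[1],.30])
E
```

```text
shaft [0.5204 0.151  0.174 ]
handle [0.6583 0.104  0.138 ]
guide [0.614  0.1162 0.152 ]
collar [ 0.5116 -0.2089  0.044 ]
spare [ 0.5344 -0.3167  0.026 ]
shift [ 45.1722  30.0628 -10.0156] rot options [array([ 0.0011, -0.0001,  0.    ])] cur yaw -1.8735597219891478 j [ 1.6017  0.0406  0.0842 -0.0003 -1.6155 -0.3337]
```

Emit:
{"name": "apply_moves", "arguments": {"commands": [4,2.7,-8,0,0,0,1,8,5.3,-10,0,0,0,1,11.5,7.6,-10,0,0,0,1,15,10,-10,0,0,0,1,18.5,12.3,-10,0,0,0,1,22,14.6,-10,0,0,0,1,25.5,17,-10,0,0,0,1,28,18.7,-10,0,0,0,1]}}

```text
t: 0.87
ee_pos: [0.367, 0.3392, 0.2997]
orientation: [0.989, -0.151, 0.0, -0.0]
ft_force: [1.0, 1.0, -0.0]
finger_gap: 0.0855
grip_force: 0.0
```

Emit:
{"name": "apply_moves", "arguments": {"commands": [3.4,2.3,0,0,0,0,1,6.9,4.6,0,0,0,0,1,10.3,6.8,0,0,0,0,1,13.7,9.1,0,0,0,0,1,17.2,11.4,0,0,0,0,1,17.2,11.4,0,0,0,0,1,17.2,11.4,0,0,0,0,1,17.2,11.4,0,0,0,0,1]}}

```text
t: 1.53
ee_pos: [0.4964, 0.1807, 0.2989]
orientation: [0.988, -0.151, -0.0, 0.0]
ft_force: [-0.0, 1.0, -0.8]
finger_gap: 0.0854
grip_force: 0.0
```

```bash
python3 - <<'E'
from h import *
st,d=snap();print(st["t"],st["ee_pos"],st["orientation"],st["joints"])
go([.52,.151,.3])
cv2.imwrite("pics/w1.png",cv2.resize(d["img"][:,:,::-1],(800,500),interpolation=2))
cv2.imwrite("pics/w1raw.png",d["img"][:,:,::-1])
print(proj(d,[.52,.151,.174],st))
E
```

```text
1.5333 [0.4964 0.1807 0.2989] [ 0.9885 -0.1513 -0.0003  0.0001] [ 0.73   -0.1158  0.1144 -0.0003 -1.8016  0.537 ]
shift [ 3.1813  2.1835 -0.0859] rot options [array([ 0.    ,  0.0002, -0.    ])] cur yaw -1.8730006577191654 j [ 0.7314 -0.1163  0.1144 -0.0002 -1.8016  0.5371]
(np.float64(343.68684125073185), np.float64(154.8850304977321))
```

View pics/w1.png

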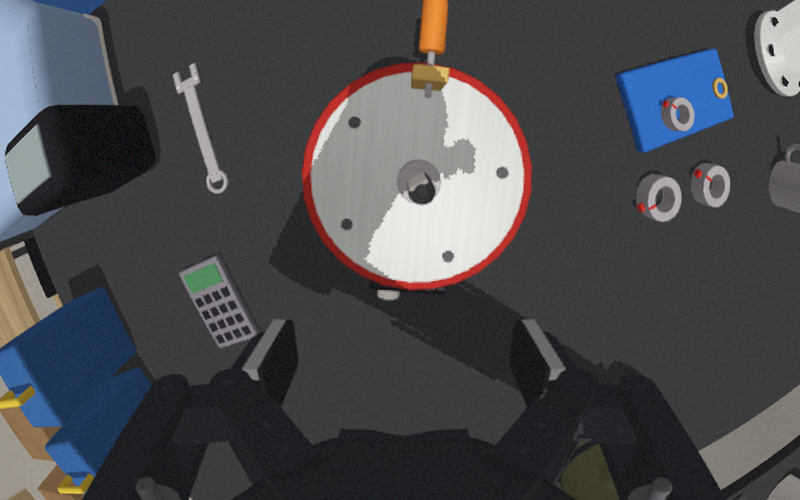

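The shaft tip is at (422,192), the driver tip at about (429,95), and a bright patch of the flat at (416,178). I'll zoom in on the shaft.

```bash
python3 - <<'E'
import cv2
a=cv2.imread("pics/w1raw.png")[50:180,290:390]
cv2.imwrite("pics/w1c.png",cv2.resize(a[75:125,20:80],None,fx=12,fy=12,interpolation=cv2.INTER_CUBIC))
E
```

```text
(no output)
```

View pics/w1c.png

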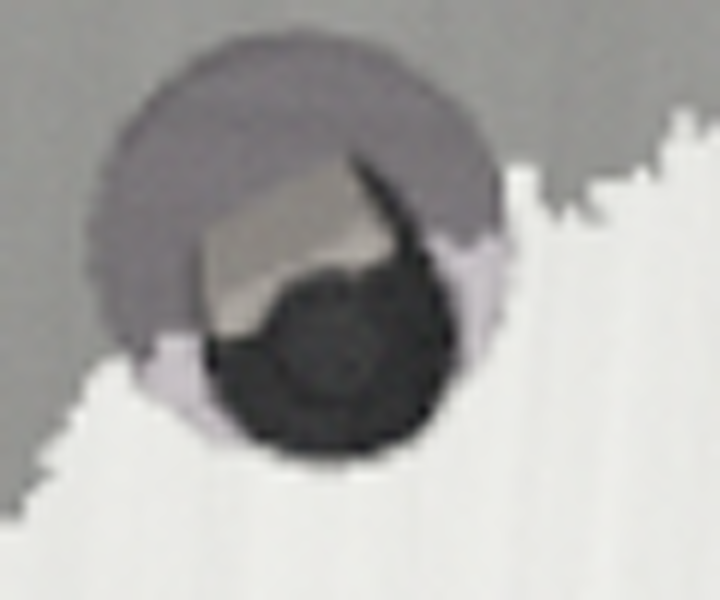

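The crop shows the top edge of the flat running from (215,335) to (395,245), its bottom edge from (205,235) to (345,160), and the tip centre at (328,345).

```bash
python3 - <<'E'
from h import *
st=env.read_state();d=env.get_image("wrist")
c=lambda x,y:(310+(x+.5)/12-.5,125+(y+.5)/12-.5)
T=onplane(d,c(328,345),.174,st);print("tip",T)
for a,b,z in[((215,335),(395,245),.168),((205,235),(345,160),.112)]:
    A=onplane(d,c(*a),z,st);B=onplane(d,c(*b),z,st);v=B-A
    n=np.array([-v[1],v[0]]);m=(A+B)/2-T
    if n@m[:2]<0:n=-n
    print("flat len",np.linalg.norm(v),"normal",np.degrees(np.arctan2(n[1],n[0])),"mid off",m[:2],np.linalg.norm(m[:2]))
img=d["img"].astype(int);r,g,b=img[...,0],img[...,1],img[...,2]
m=(r>200)&(g>80)&(g<170)&(b<80);ys,xs=np.nonzero(m&(np.arange(400)[:,None]<60));H=onplane(d,(xs.mean(),ys.mean()),.138,st);print("handle",H,len(xs))
D=onplane(d,(428/1.25,96/1.25),.138,st);print("dtip",D)
for q in(H,D):print(np.degrees(np.arctan2(*(q-T)[1::-1])),np.linalg.norm((q-T)[:2]))
# deck centre from red rim (ellipse fit of outer rim)
cv2.imwrite("pics/drv.png",cv2.resize(d["img"][0:90,310:380,::-1],None,fx=6,fy=6,interpolation=2))
E
```

```text
tip [0.5232 0.1576 0.174 ]
flat len 0.016590377032333205 normal 9.860130544708158 mid off [0.004  0.0005] 0.004063410626937271
flat len 0.015433281323943095 normal 11.419502754150953 mid off [0.0058 0.0006] 0.005882836861626054
handle [0.656  0.1027 0.138 ] 602
dtip [0.5954 0.1276 0.138 ]
-22.439309793401456 0.1436799841203009
-22.49628982865698 0.07819313903212732
```

View pics/drv.png

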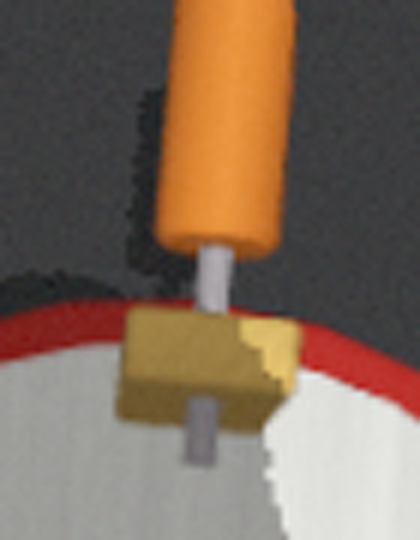

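The driver tip is at crop (200,460), which agrees with a heading of −22.4° and 78 mm from the axis. The flat faces about +10.5°, so the turn is about −33°. Next I'll line up above the shaft.

```bash
python3 - <<'E'
from h import *
go([.5215,.157,.24],np.radians(10.5))
E
```

```text
shift [3.1705 1.5996 5.9234] rot options [array([-0.0001, -0.0001, -2.0554]), array([-0.0001,  0.0001,  1.0862])] cur yaw -1.8721472772881549 j [ 0.7322 -0.1165  0.1143 -0.0001 -1.8016  0.5372]
```

Emit:
{"name": "apply_moves", "arguments": {"commands": [0.4,0.2,0.6,0,0,0.12,1,0.9,0.4,1.5,0,0,0.24,1,1.4,0.7,2.5,0,0,0.36,1,1.9,0.9,3.5,0,0,0.48,1,2.4,1.2,4.5,0,0,0.6,1,2.8,1.4,5.2,0,0,0.72,1,3.1,1.6,5.8,0,0,0.84,1,3.17,1.6,5.9,0,0,0.96,1]}}

```text
t: 2.3
ee_pos: [0.5211, 0.1571, 0.2389]
orientation: [0.806, -0.592, -0.0, 0.001]
ft_force: [0.4, -0.7, -0.1]
finger_gap: 0.0856
grip_force: 0.0
```

Emit:
{"name": "apply_moves", "arguments": {"commands": [0,0,0,0,0,0.063,1,0,0,0,0,0,0.126,1,0,0,0,0,0,0.126,1,0,0,0,0,0,0.126,1,0,0,0,0,0,0.126,1,0,0,0,0,0,0.126,1,0,0,0,0,0,0.126,1,0,0,0,0,0,0.126,1]}}

```text
t: 2.97
ee_pos: [0.5219, 0.1562, 0.2403]
orientation: [0.769, -0.64, 0.0, 0.0]
ft_force: [0.0, -0.1, 0.1]
finger_gap: 0.0856
grip_force: 0.0
```

```bash
python3 - <<'E'
from h import *
st,d=snap();print(st["t"])
go([.5215,.157,.131],np.radians(10.5))
u,v=proj(d,[.5215,.157,.168],st);u,v=int(u),int(v);print(u,v)
cv2.imwrite("pics/w2.png",cv2.resize(d["img"][v-35:v+35,u-45:u+45,::-1],None,fx=8,fy=8,interpolation=2))
cv2.imwrite("pics/w2raw.png",d["img"][:,:,::-1])
E
```

```text
2.9667
shift [-0.0958  0.0271 10.9293] rot options [array([-0.0001,  0.0001,  3.1408]), array([-0.0001, -0.    , -0.0008])] cur yaw -2.9591520868827086 j [ 0.6597 -0.0984  0.0223  0.0001 -1.6915 -0.4772]
322 203
```

View pics/w2.png

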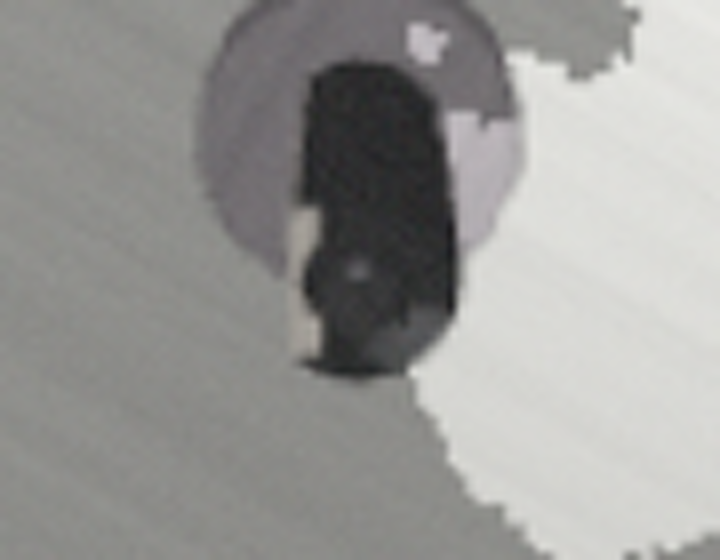

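The flat is on the left with its top edge vertical at x≈319, which squares it to the fingers. The tip centre is at (357,275).

```bash
python3 - <<'E'
from h import *
st,d=snap()
c=lambda x,y:(277+(x+.5)/8-.5,168+(y+.5)/8-.5)
T=onplane(d,c(357,275),.174,st);print("tip",T)
A=onplane(d,c(318,212),.168,st);B=onplane(d,c(321,355),.168,st);v=B-A;print(A,B,np.degrees(np.arctan2(-v[0],v[1]))%180,np.linalg.norm(v))
go([*T[:2],.133])
E
```

```text
tip [0.5233 0.1538 0.174 ]
[0.5282 0.1497 0.168 ] [0.5251 0.165  0.168 ] 11.28299978813556 0.015587290325097132
shift [ 0.2451 -0.0986 10.7243] rot options [array([ 0.0001, -0.0001,  0.    ])] cur yaw -2.9593381879916816 j [ 0.6596 -0.0984  0.0223  0.     -1.6915 -0.4773]
```

Emit:
{"name": "apply_moves", "arguments": {"commands": [0.1,0.1,2,0,0,0,0.7,0.1,0.1,4.5,0,0,0,0.7,0.1,0.1,7,0,0,0,0.7,0.1,0.1,9,0,0,0,0.7,0.1,0.1,10.2,0,0,0,0.7,0.1,0.1,10.7,0,0,0,0.7,0.1,0.1,10.7,0,0,0,0.4,0.1,0.1,10.7,0,0,0,0.4], "squeeze": 30}}

```text
t: 3.73
ee_pos: [0.5217, 0.1549, 0.1345]
orientation: [0.768, -0.64, 0.001, -0.001]
ft_force: [0.5, 0.2, 0.5]
finger_gap: 0.0365
grip_force: 0.0
```

Emit:
{"name": "apply_moves", "arguments": {"commands": [0,0,0,0,0,0,0.3,0,0,0,0,0,0,0.2,0,0,0,0,0,0,0.1,0,0,0,0,0,0,0,0,0,0,0,0,0,0,0,0,0,0,0,0,0,0,0,0,0,0,0,0,0,0,0,0,0,0,0]}}

```text
t: 4.4
ee_pos: [0.5219, 0.1551, 0.1349]
orientation: [0.769, -0.64, 0.001, -0.001]
ft_force: [-0.4, 0.7, 5.0]
finger_gap: 0.0151
grip_force: 29.4
```

Emit:
{"name": "apply_moves", "arguments": {"commands": [-0.02,0,0,0,0,0.09,0,-0.04,-0.01,0,0,0,0.18,0,-0.06,-0.01,0,0,0,0.28,0,-0.08,-0.02,0,0,0,0.38,0,-0.1,-0.02,0,0,0,0.48,0,-0.11,-0.03,0,0,0,0.574,0,-0.11,-0.03,0,0,0,0.574,0,-0.11,-0.03,0,0,0,0.574,0]}}

```text
t: 5.07
ee_pos: [0.5209, 0.1562, 0.1348]
orientation: [-0.556, 0.831, 0.0, 0.0]
ft_force: [-6.1, 1.2, 8.0]
finger_gap: 0.0154
grip_force: 29.5
```

```bash
python3 - <<'E'
from h import *
st,d=snap();print(st)
go(st["ee_pos"],np.radians(-22.4))
E
```

```text
{'t': 5.0667, 'joints': array([ 0.6609, -0.1081, -0.1782, -0.0001, -1.5002, -1.0528]), 'joint_velocities': array([-0.0006, -0.0014, -0.0002,  0.0013, -0.0012,  0.0144]), 'joint_efforts': array([ -1.3106, -25.0379,  31.9311,   6.8755,   1.5069,  -0.2141]), 'ee_pos': array([0.5209, 0.1562, 0.1348]), 'orientation': array([-0.5559,  0.8312,  0.0001,  0.0002]), 'ft_force': array([-6.1459,  1.2352,  8.0126]), 'moment': array([0.2425, 2.1105, 0.0489]), 'grip_force': 29.469990236248556, 'finger_gap': 0.015431269401241204}
shift [0.0014 0.0026 0.0029] rot options [array([0.0008, 0.0002, 3.1409]), array([-0.0001,  0.0005, -0.0007])] cur yaw 2.7499776447962416 j [ 0.6609 -0.1081 -0.1782 -0.0001 -1.5002 -1.0525]
```

Emit:
{"name": "apply_moves", "arguments": {"commands": [0,0,0,0,0,0,0.3,0,0,0,0,0,0,0.5,0,0,0,0,0,0,0.6,0,0,0,0,0,0,0.7,0,0,-2,0,0,0,0.7,0,0,-5,0,0,0,0.7,0,0,-9,0,0,-0.1,0.7,0,0,-11,0,0,-0.2,0.7]}}

```text
t: 5.78
ee_pos: [0.5222, 0.1557, 0.2478]
orientation: [-0.638, 0.77, -0.001, 0.002]
ft_force: [0.5, -0.4, 0.8]
finger_gap: 0.0598
grip_force: 0.0
```

Emit:
{"name": "apply_moves", "arguments": {"commands": [0,0,-1,0,0,-0.12,0.7,0,0,-2,0,0,-0.24,0.7,0,0,-3,0,0,-0.36,0.7,0,0,-3,0,0,-0.48,0.7,0,0,-3,0,0,-0.6,0.7,0,0,-3,0,0,-0.72,0.7,0,0,-3,0,0,-0.84,0.7,0,0,-3,0,0,-0.96,0.7]}}

```text
t: 6.45
ee_pos: [0.5213, 0.156, 0.2729]
orientation: [0.922, -0.388, -0.0, 0.0]
ft_force: [-0.3, -0.4, -0.3]
finger_gap: 0.0599
grip_force: 0.0
```

Emit:
{"name": "apply_moves", "arguments": {"commands": [0,0,0,0,0,-0.12,1,0,0,0,0,0,-0.24,1,0,0,0,0,0,-0.36,1,0,0,0,0,0,-0.41,1,0,0,0,0,0,-0.41,1,0,0,0,0,0,-0.41,1,0,0,0,0,0,-0.41,1,0,0,0,0,0,-0.41,1]}}

```text
t: 7.12
ee_pos: [0.5213, 0.156, 0.2732]
orientation: [0.981, -0.196, -0.0, 0.0]
ft_force: [-0.5, 0.2, -0.3]
finger_gap: 0.0854
grip_force: 0.0
```

```bash
python3 - <<'E'
from h import *
st,d=snap();print(st["t"],st["ee_pos"])
u,v=proj(d,[.523,.155,.168],st);u,v=int(u),int(v);print(u,v);u0,v0=u-35,v-95
print(proj(d,[.595,.126,.138],st))
cv2.imwrite("pics/w3.png",cv2.resize(d["img"][max(v0,0):v+25,u-35:u+35,::-1],None,fx=5,fy=5,interpolation=2)); print(u0,max(v0,0))
cv2.imwrite("pics/w3raw.png",d["img"][:,:,::-1])
E
```

```text
7.1167 [0.5213 0.156  0.2732]
322 189
(np.float64(321.2018432266665), np.float64(105.29025719583063))
287 94
```

View pics/w3.png

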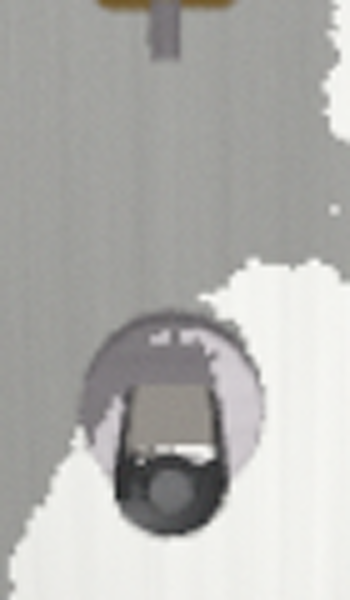

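The flat is now horizontal in the picture (bottom edge y=383, x 137–210) and faces the driver tip at (165,60). The shaft tip is at (171,488).

```bash
python3 - <<'E'
from h import *
st,d=snap()
c=lambda x,y:(287+(x+.5)/5-.5,94+(y+.5)/5-.5)
T=onplane(d,c(171,488),.174,st);D=onplane(d,c(165,61),.138,st)
B=onplane(d,c(174,405),.11,st)
a=lambda q,p:(np.degrees(np.arctan2(*(q-p)[1::-1])),np.linalg.norm((q-p)[:2]))
print("tip",T,"dtip",D,a(D,T),"boss~",B)
L=onplane(d,c(137,383),.112,st);Rr=onplane(d,c(211,383),.112,st);M=(L+Rr)/2;v=Rr-L
print("flat bottom",M,"normal",np.degrees(np.arctan2(v[0],-v[1])),np.linalg.norm(v))
L=onplane(d,c(132,444),.168,st);Rr=onplane(d,c(214,444),.168,st);v=Rr-L
print("flat top",(L+Rr)/2,"normal",np.degrees(np.arctan2(v[0],-v[1])),np.linalg.norm(v))
img=d["img"].astype(int);r,g,b=img[...,0],img[...,1],img[...,2]
m=((r>150)&(g>70)&(g<170)&(b<80)&(np.arange(400)[:,None]<100)).astype(np.uint8)
n,l,s,ce=cv2.connectedComponentsWithStats(m)
for i in range(1,n):
    if s[i,4]>150:H=onplane(d,ce[i],.138,st);print(s[i],ce[i],H,a(H,T),a(H,D))
tl=d["img"]
go([.51,-.209,.2],np.radians(-54))
E
```

```text
tip [0.5234 0.1561 0.174 ] dtip [0.5951 0.1277 0.138 ] (np.float64(-21.59169492030848), np.float64(0.07718389080041742)) boss~ [0.5246 0.1552 0.11  ]
flat bottom [0.5296 0.1531 0.112 ] normal -22.561264963988616 0.016278807086242502
flat top [0.5295 0.1532 0.168 ] normal -22.559008836313 0.01516799912716222
[308  16  22  49 994] [318.8934  39.7575] [0.6572 0.1027 0.138 ] (np.float64(-21.76134310171797), np.float64(0.14406872471336474)) (np.float64(-21.95711200204425), np.float64(0.06688556268078748))
[305  79  30  13 357] [319.4706  85.3529] [0.614 0.12  0.138] (np.float64(-21.723105806893994), np.float64(0.09758221535431229)) (np.float64(-22.220325029151184), np.float64(0.020399295689204962))
shift [12.96   34.1436  7.3263] rot options [array([ 0.0001,  0.0001, -1.0219]), array([ 0.0001, -0.0002,  2.1197])] cur yaw -1.9643294131469868 j [ 0.6604 -0.0877  0.0927  0.0001 -1.7513  0.5168]
```

Emit:
{"name": "apply_moves", "arguments": {"commands": [1.3,3.4,0,0,0,-0.1,1,2.6,6.8,0,0,0,-0.2,1,3.9,10.2,0,0,0,-0.3,1,5.2,13.6,0,0,0,-0.4,1,6.5,17.1,0,0,0,-0.5,1,7.8,20.5,1,0,0,-0.6,1,9.1,23.9,2,0,0,-0.7,1,10.4,27.3,3.5,0,0,-0.8,1]}}

```text
t: 7.88
ee_pos: [0.5128, -0.1378, 0.2392]
orientation: [0.979, 0.204, 0.001, 0.0]
ft_force: [1.0, 1.0, -0.5]
finger_gap: 0.0854
grip_force: 0.0
```

```bash
python3 - <<'E'
from h import *
go([.51,-.209,.2],np.radians(-54))
E
```

```text
shift [-3.1175  6.4029  3.9251] rot options [array([ 0.0016, -0.0022, -0.2165]), array([-0.0033, -0.0023,  2.925 ])] cur yaw -1.1590197460494647 j [ 0.1169 -0.1381 -0.016   0.0006 -1.6902  1.8657]
```

Emit:
{"name": "apply_moves", "arguments": {"commands": [-1.5,3.2,2,0,0,-0.1,1,-3.1,6.4,4,0,0,-0.22,1,-3.1,6.4,4,0,0,-0.22,1,-3.1,6.4,4,0,0,-0.22,1,-3.1,6.4,4,0,0,-0.22,1,-3.1,6.4,4,0,0,-0.22,1,-3.1,6.4,4,0,0,-0.22,1,-3.1,6.4,4,0,0,-0.22,1]}}

```text
t: 8.55
ee_pos: [0.5103, -0.2061, 0.1992]
orientation: [0.951, 0.309, 0.001, 0.0]
ft_force: [0.1, -0.4, -0.3]
finger_gap: 0.0856
grip_force: 0.0
```

```bash
python3 - <<'E'
from h import *
st,d=snap();print(st["t"],st["ee_pos"],st["joints"])
go([.51,-.209,.2],np.radians(-54))
u,v=proj(d,[.51,-.209,.044],st);u,v=int(u),int(v);print(u-60,max(v-60,0))
cv2.imwrite("pics/w4.png",cv2.resize(d["img"][max(v-60,0):v+50,u-60:u+60,::-1],None,fx=5,fy=5,interpolation=2))
cv2.imwrite("pics/w4raw.png",d["img"][:,:,::-1])
E
```

```text
8.55 [ 0.5103 -0.2061  0.1992] [-0.0186 -0.0937 -0.0481  0.0001 -1.6148  2.2178]
shift [-0.1779  0.2181 -0.0979] rot options [array([ 0.0009, -0.0009,  0.    ]), array([ 0.0015,  0.0013, -3.1416])] cur yaw -0.9424732452922774 j [-0.0188 -0.0936 -0.0483  0.0001 -1.6148  2.218 ]
263 120
```

View pics/w4.png

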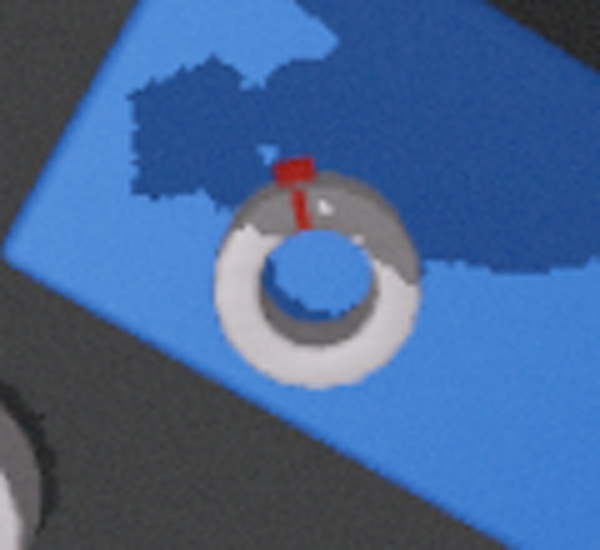

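The collar centre is at (318,287) in the crop, and the red dash runs from (299,192) to (305,228), about 12° left of up.

```bash
python3 - <<'E'
from h import *
st,d=snap()
c=lambda x,y:(263+(x+.5)/5-.5,120+(y+.5)/5-.5)
C=onplane(d,c(318.5,287),.044,st)
for q,z in [((299,192),.044),((302,210),.044),((305,228),.044),((295,169),.032)]:
    S=onplane(d,c(*q),z,st);print(np.degrees(np.arctan2(*(S-C)[1::-1])),np.linalg.norm((S-C)[:2]))
a=onplane(d,c(215,287),.044,st);b=onplane(d,c(421,287),.044,st);print("dia",np.linalg.norm(a-b))
S=onplane(d,c(302,210),.044,st);ang=np.arctan2(*(S-C)[1::-1])
print("C",C,"screw",np.degrees(ang));go([*C[:2],.023],ang-np.pi/2)
E
```

```text
47.46488408625705 0.021327001121440176
47.95337619519936 0.01735412088710467
48.73296485754823 0.013367046138077565
47.98112801089982 0.024663619139992148
dia 0.04479071690764128
C [ 0.5144 -0.2089  0.044 ] screw 47.95337619519936
shift [ 0.1858  0.4541 17.5846] rot options [array([ 0.0008, -0.0006, -0.2087]), array([-0.001 , -0.0011,  2.9329])] cur yaw -0.942589580636365 j [-0.0191 -0.0934 -0.0485  0.0001 -1.6147  2.2181]
```

Emit:
{"name": "apply_moves", "arguments": {"commands": [0.19,0.45,2,0,0,-0.1,0.8,0.19,0.45,5,0,0,-0.209,0.8,0.19,0.45,9,0,0,-0.209,0.8,0.19,0.45,13,0,0,-0.209,0.8,0.19,0.45,15.5,0,0,-0.209,0.8,0.19,0.45,17,0,0,-0.209,0.8,0.19,0.45,17.7,0,0,-0.209,0.75,0.19,0.45,17.9,0,0,-0.209,0.75], "squeeze": 40}}

```text
t: 9.32
ee_pos: [0.5133, -0.2092, 0.0182]
orientation: [0.914, 0.406, -0.001, -0.0]
ft_force: [0.7, -0.5, -0.3]
finger_gap: 0.064
grip_force: 0.0
```

Emit:
{"name": "apply_moves", "arguments": {"commands": [0,0,0,0,0,0,0.65,0,0,0,0,0,0,0.6,0,0,0,0,0,0,0.55,0,0,0,0,0,0,0.5,0,0,0,0,0,0,0.4,0,0,0,0,0,0,0.3,0,0,0,0,0,0,0.3,0,0,0,0,0,0,0.3]}}

```text
t: 9.98
ee_pos: [0.5139, -0.2096, 0.0194]
orientation: [0.914, 0.406, 0.0, 0.0]
ft_force: [0.1, -0.2, -0.1]
finger_gap: 0.0256
grip_force: 0.0
```

No grip force, and the gap is below the collar's width. I'll look before doing anything else.

```bash
python3 - <<'E'
from h import *
st,d=snap();print(st["t"],st["ee_pos"],st["finger_gap"],st["grip_force"],st["ft_force"])
cv2.imwrite("pics/w5.png",cv2.resize(d["img"][100:400,140:500,::-1],None,fx=2,fy=2,interpolation=2))
cv2.imwrite("pics/w5raw.png",d["img"][:,:,::-1])
E
```

```text
9.9833 [ 0.5139 -0.2096  0.0194] 0.02558660434776414 0.0 [ 0.073  -0.2376 -0.084 ]
```

View pics/w5.png

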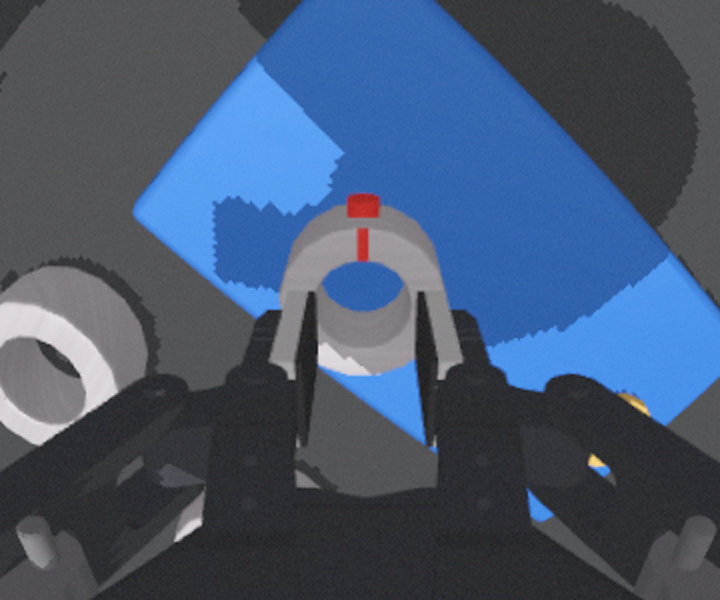

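The collar hasn't moved and its screw is straight up in the picture at (362,205). The fingertips, at (305,295) and (425,295), overlap the ring, so they are above its top face. I'll work out their real height.

```bash
python3 - <<'E'
from h import *
st,d=snap();W=R.from_quat(st["orientation"])
f=lambda p:tuple((np.array(p)-[140,100])*2)
for z in(0,-.008,-.016,-.025,-.035):
    print(z,[np.round(f(proj(d,st["ee_pos"]+W.apply([x,.0128,z]),st))) for x in(.011,-.011)])
C=np.array([.5144,-.2089]);
for z in(.02,.044):
  print(z,[np.round(f(proj(d,[*(C+.023*np.array([np.cos(a),np.sin(a)])),z],st))) for a in np.radians([48,-42,138,228])])
E
```

```text
0 [array([407., 239.]), array([405., 304.])]
-0.008 [array([408., 248.]), array([406., 316.])]
-0.016 [array([410., 259.]), array([408., 329.])]
-0.025 [array([413., 272.]), array([410., 345.])]
-0.035 [array([415., 288.]), array([413., 364.])]
0.02 [array([363., 198.]), array([439., 270.]), array([288., 270.]), array([364., 337.])]
0.044 [array([363., 225.]), array([449., 306.]), array([278., 306.]), array([363., 378.])]
```

```bash
python3 - <<'E'
from h import *
st,d=snap();W=R.from_quat(st["orientation"])
for y,lab in((.0427,"open: seen (410,258)raw"),(.0128,"0.3: seen (348.5,246)raw")):
  for z in(-.02,-.03,-.04,-.05,-.06,-.07):
    print(lab,z,np.round(proj(d,st["ee_pos"]+W.apply([.011,y,z]),st),1))
E
```

```text
open: seen (410,258)raw -0.02 [399.8 231.8]
open: seen (410,258)raw -0.03 [404.1 239.3]
open: seen (410,258)raw -0.04 [409.  247.6]
open: seen (410,258)raw -0.05 [414.3 256.9]
open: seen (410,258)raw -0.06 [420.3 267.4]
open: seen (410,258)raw -0.07 [427.  279.3]
0.3: seen (348.5,246)raw -0.02 [345.6 232.3]
0.3: seen (348.5,246)raw -0.03 [347. 240.]
0.3: seen (348.5,246)raw -0.04 [348.5 248.7]
0.3: seen (348.5,246)raw -0.05 [350.2 258.4]
0.3: seen (348.5,246)raw -0.06 [352.1 269.4]
0.3: seen (348.5,246)raw -0.07 [354.3 282. ]
```

Measured against the picture, the fingertips are about 35–37 mm behind the reported TCP when nearly shut, and about 48 mm when open. So the first pinch only caught the cone, not the flat. The collar is untouched, so I'll go back and pinch the flat properly, 45 mm lower.

```bash
python3 - <<'E'
from h import *
go([.5212,.1568,.19],np.radians(-22.4))
E
```

```text
shift [ 27.6798 -24.014  -17.0768] rot options [array([ 0.    ,  0.0001, -0.3437]), array([ 0.0002, -0.    ,  2.7979])] cur yaw -0.7346047311550952 j [-0.0253 -0.0244 -0.312   0.0001 -1.2832  2.4322]
```

Emit:
{"name": "apply_moves", "arguments": {"commands": [0,0,-4,0,0,0,0.5,0,0,-8,0,0,0,0.8,0,0,-12,0,0,0,0.8,1.8,-1.6,-15.5,0,0,0,0.8,4.2,-3.8,-17,0,0,-0.08,0.8,6.9,-6,-17,0,0,-0.16,0.8,9.7,-8.4,-17,0,0,-0.24,0.8,12.5,-10.8,-17,0,0,-0.34,0.8]}}

```text
t: 10.8
ee_pos: [0.5174, -0.0429, 0.1898]
orientation: [0.831, 0.556, 0.001, 0.0]
ft_force: [1.5, -0.7, -0.7]
finger_gap: 0.0685
grip_force: 0.0
```

```bash
python3 - <<'E'
from h import *
go([.5212,.1568,.19],np.radians(-22.4))
E
```

```text
shift [18.6047 -7.2679 -0.0095] rot options [array([ 0.0009, -0.0008, -0.0005]), array([-0.0013, -0.0014,  3.1411])] cur yaw -0.3914057663750365 j [ 0.3054 -0.1782 -0.1413 -0.0001 -1.6065  2.4448]
```

Emit:
{"name": "apply_moves", "arguments": {"commands": [3.5,-1.4,0,0,0,0,0.8,7,-2.7,0,0,0,0,0.8,10.7,-4.2,0,0,0,0,0.8,14.4,-5.6,0,0,0,0,0.8,17,-6.7,0,0,0,0,0.8,18.2,-7.1,0,0,0,0,0.8,18.4,-7.2,0,0,0,0,0.8,18.4,-7.2,0,0,0,0,0.8]}}

```text
t: 11.47
ee_pos: [0.5217, 0.1534, 0.189]
orientation: [0.832, 0.555, -0.0, 0.0]
ft_force: [-0.1, -0.7, -0.3]
finger_gap: 0.0685
grip_force: 0.0
```

```bash
python3 - <<'E'
from h import *
go([.5212,.1568,.089],np.radians(-22.4))
E
```

```text
shift [ 0.302  -0.1753 10.0039] rot options [array([-0.0002,  0.0007, -0.0025]), array([0.0011, 0.0003, 3.1391])] cur yaw -0.3934845550854117 j [ 0.6558 -0.11   -0.0816  0.0002 -1.5998  2.0923]
```

Emit:
{"name": "apply_moves", "arguments": {"commands": [0.3,-0.17,0,0,0,-0.002,0.8,0.3,-0.17,2.5,0,0,-0.002,0.8,0.3,-0.17,5,0,0,-0.002,0.8,0.3,-0.17,7.5,0,0,-0.002,0.6,0.3,-0.17,9.3,0,0,-0.002,0.5,0.3,-0.17,10,0,0,-0.002,0.5,0.3,-0.17,10,0,0,-0.002,0.4,0.3,-0.17,10,0,0,-0.002,0.35], "squeeze": 30}}

```text
t: 12.13
ee_pos: [0.522, 0.1558, 0.0904]
orientation: [0.832, 0.555, 0.0, 0.0]
ft_force: [0.1, -0.4, 0.9]
finger_gap: 0.03
grip_force: 0.0
```

```bash
python3 - <<'E'
from h import *
st,d=snap();print(st["ee_pos"],st["finger_gap"],st["ft_force"])
cv2.imwrite("pics/w6.png",cv2.resize(d["img"][100:400,140:500,::-1],None,fx=2,fy=2,interpolation=2))
E
```

```text
[0.522  0.1558 0.0904] 0.030024223060077054 [ 0.0542 -0.4264  0.8728]
```

View pics/w6.png

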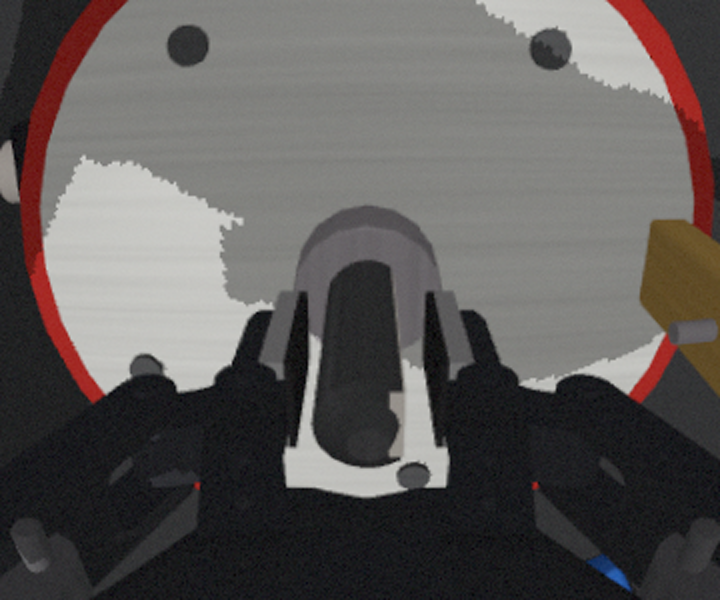

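The fingers now straddle the shaft well below the cone. The flat is the bright strip at (397,395–455), parallel to the right pad. I'll close, make a small correction and measure.

Emit:
{"name": "apply_moves", "arguments": {"commands": [0,0,0,0,0,0,0.25,0,0,0,0,0,0,0.2,0,0,0,0,0,0,0.15,0,0,0,0,0,0,0.1,0,0,0,0,0,0,0,0,0,0,0,0,-0.004,0,0,0,0,0,0,-0.006,0,0,0,0,0,0,-0.006,0]}}

```text
t: 12.85
ee_pos: [0.5209, 0.1572, 0.0913]
orientation: [0.83, 0.558, 0.0, -0.001]
ft_force: [-7.7, 2.0, 5.0]
finger_gap: 0.0175
grip_force: 29.3
```

```bash
python3 - <<'E'
from h import *
st=env.read_state();print(st["ee_pos"],st["finger_gap"],st["grip_force"],st["ft_force"],st["moment"])
go(st["ee_pos"],np.radians(-22.1))
E
```

```text
[0.5209 0.1572 0.0913] 0.017504530211912464 29.317242577672005 [-7.6999  1.9654  4.9585] [ 0.5767  2.6008 -0.0489]
shift [0. 0. 0.] rot options [array([-0.0004, -0.0013, -0.0002]), array([-0.0021,  0.0006,  3.1414])] cur yaw -0.38592751298409766 j [ 0.6619 -0.095  -0.2453 -0.001  -1.4196  2.094 ]
```

The gap reads 17.5 mm against 18 mm for the D, so one finger is on the flat, at yaw −22.1°. I'll release, lift and go to the collar.

Emit:
{"name": "apply_moves", "arguments": {"commands": [0,0,0,0,0,0,0.3,0,0,0,0,0,0,0.5,0,0,0,0,0,0,0.6,0,0,-3,0,0,0,0.7,0,0,-6,0,0,0,0.7,0,0,-9,0,0,0,0.7,0,0,-11,0,0,0,0.7,0,0,-11,0,0,0,0.7]}}

```text
t: 13.52
ee_pos: [0.5235, 0.1568, 0.2052]
orientation: [0.83, 0.558, 0.004, 0.001]
ft_force: [0.2, 0.1, 0.3]
finger_gap: 0.0597
grip_force: 0.0
```

```bash
python3 - <<'E'
from h import *
st,d=snap();print(st["ee_pos"],st["finger_gap"])
go([.5144,-.2089,.09],np.radians(-42.05))
E
```

```text
[0.5235 0.1568 0.2052] 0.05969955291523747
shift [-34.2332  13.0025  11.1405] rot options [array([ 0.0027, -0.0045,  0.3471]), array([ 0.0064,  0.0038, -2.7945])] cur yaw -0.38685647247291155 j [ 0.6608 -0.1094 -0.0574  0.001  -1.6177  2.0939]
```

Emit:
{"name": "apply_moves", "arguments": {"commands": [-3.6,1.4,0,0,0,0,0.8,-7.3,2.8,0,0,0,0.05,0.8,-11,4.2,0,0,0,0.1,0.8,-14.8,5.6,0,0,0,0.15,0.8,-18.6,7.1,0,0,0,0.2,0.8,-22.4,8.5,1,0,0,0.25,0.8,-26.2,10,2,0,0,0.3,0.8,-29.8,11.3,3.5,0,0,0.347,0.8]}}

```text
t: 14.23
ee_pos: [0.5134, -0.1642, 0.164]
orientation: [0.914, 0.405, 0.0, 0.0]
ft_force: [1.5, 0.0, 0.6]
finger_gap: 0.068
grip_force: 0.0
```

Emit:
{"name": "apply_moves", "arguments": {"commands": [-3.3,2.3,1.5,0,0,0,0.8,-4,2.9,3.5,0,0,0,0.8,-4,2.9,5,0,0,0,0.8,-4,2.9,6,0,0,0,0.8,-4,2.9,6,0,0,0,0.8,-4,2.9,6,0,0,0,0.8,-4,2.9,6,0,0,0,0.8,-4,2.9,6,0,0,0,0.8]}}

```text
t: 14.9
ee_pos: [0.5093, -0.2108, 0.1057]
orientation: [0.913, 0.407, 0.001, 0.001]
ft_force: [0.2, -0.1, 0.3]
finger_gap: 0.0682
grip_force: 0.0
```

```bash
python3 - <<'E'
from h import *
st,d=snap();print(st["ee_pos"],st["finger_gap"])
cv2.imwrite("pics/w7raw.png",d["img"][:,:,::-1])
go([.5144,-.2089,-.017],np.radians(-42.05))
img=d["img"].astype(int);r,g,b=img[...,0],img[...,1],img[...,2]
u,v=map(int,proj(d,[.5144,-.2089,.032],st));print(u,v)
def comps(m,lo):
    n,l,s,c=cv2.connectedComponentsWithStats(m.astype(np.uint8))
    for i in range(1,n):
        if s[i,4]>lo:print(s[i],c[i])
w=np.zeros(r.shape,bool);w[max(v-70,0):v+60,u-60:u+60]=1
print("red");comps((r>120)&(g<70)&(b<70)&w,8)
print("blue");comps((b>130)&(b-r>70)&w,60)
print("gray");comps((abs(r-b)<30)&(r>90)&w,100)
E
```

```text
[ 0.5093 -0.2108  0.1057] 0.0682161370731223
shift [ 0.4758  0.2348 12.2605] rot options [array([ 0.0018, -0.001 ,  0.0013]), array([ 0.0016,  0.0029, -3.1403])] cur yaw -0.7325872620645479 j [-0.0276 -0.0827 -0.208   0.0004 -1.4434  2.4366]
324 195
red
[320 163  10   7  57] [324.614  165.7895]
[324 173   2  10  19] [324.5263 177.7368]
blue
[  264   125   120   130 10354] [331.8947 179.07  ]
[310 184  30  22 497] [324.5151 194.5091]
gray
[ 297  167   56   58 1916] [324.5037 197.3935]
```

```bash
python3 - <<'E'
from h import *
st,d=snap();W=R.from_quat(st["orientation"])
lo=onplane(d,(324.5,224.5),.044,st)
X=W.as_matrix()[:,0]
print("C from bottom edge",lo+.023*X)
for v in(196,200):
    a=onplane(d,(296.5,v),.044,st);b=onplane(d,(352.5,v),.044,st);print(v,(a+b)/2,np.linalg.norm(a-b))
S=onplane(d,(324.6,165.8),.032,st);D1=onplane(d,(324.5,177.7),.044,st);print("screw",S,"C",S-.025*X,"dash C",D1-.018*X)
for C in([.5144,-.2089],):
  print(proj(d,[*C,.044],st))
E
```

```text
C from bottom edge [ 0.515  -0.2075  0.044 ]
196 [ 0.5158 -0.2066  0.044 ] 0.04434906760619551
200 [ 0.5136 -0.2091  0.044 ] 0.044523623528699055
screw [ 0.5305 -0.1903  0.032 ] C [ 0.5138 -0.2089  0.032 ] dash C [ 0.5136 -0.2089  0.044 ]
(np.float64(325.1657965393295), np.float64(199.17096223302127))
```

Emit:
{"name": "apply_moves", "arguments": {"commands": [0.45,0.22,1.5,0,0,0,0.8,0.45,0.22,4,0,0,0,0.8,0.45,0.22,7,0,0,0,0.8,0.45,0.22,9.5,0,0,0,0.8,0.45,0.22,11,0,0,0,0.8,0.45,0.22,11.7,0,0,0,0.8,0.45,0.22,12,0,0,0,0.75,0.45,0.22,12,0,0,0,0.75], "squeeze": 40}}

```text
t: 15.67
ee_pos: [0.5134, -0.2093, -0.0152]
orientation: [0.914, 0.407, 0.0, 0.0]
ft_force: [-0.8, -0.5, 0.5]
finger_gap: 0.0644
grip_force: 0.0
```

Emit:
{"name": "apply_moves", "arguments": {"commands": [0,0,0,0,0,0,0.7,0,0,0,0,0,0,0.65,0,0,0,0,0,0,0.6,0,0,0,0,0,0,0.55,0,0,0,0,0,0,0.5,0,0,0,0,0,0,0.4,0,0,0,0,0,0,0.3,0,0,0,0,0,0,0.3]}}

```text
t: 16.33
ee_pos: [0.5141, -0.2096, -0.0132]
orientation: [0.914, 0.407, 0.001, 0.001]
ft_force: [-2.7, 2.5, 9.0]
finger_gap: 0.0447
grip_force: 45.8
```

```bash
python3 - <<'E'
from h import *
st,d=snap();print(st["ee_pos"],st["finger_gap"],st["grip_force"],st["ft_force"])
go(st["ee_pos"],np.radians(-42))
E
```

```text
[ 0.5141 -0.2096 -0.0132] 0.04466399065925733 45.84047931013629 [-2.6637  2.4508  9.0238]
shift [ 0.0012  0.003  -0.001 ] rot options [array([ 0.0023, -0.0009, -0.    ]), array([-0.0014, -0.0036,  3.1416])] cur yaw -0.7330783938016118 j [-0.0246  0.0004 -0.3498  0.0009 -1.2183  2.4328]
```

Gripped: gap 44.7 mm at 46 N. Lift and check.

Emit:
{"name": "apply_moves", "arguments": {"commands": [0,0,0,0,0,0,0.3,0,0,-1,0,0,0,0.3,0,0,-3,0,0,0,0.3,0,0,-6,0,0,0,0.3,0,0,-10,0,0,0,0.3,0,0,-14,0,0,0,0.3,0,0,-18,0,0,0,0.3,0,0,-20.5,0,0,0,0.3], "squeeze": 60}}

```text
t: 17.05
ee_pos: [0.5137, -0.2099, 0.1948]
orientation: [0.914, 0.406, 0.002, 0.002]
ft_force: [0.7, 0.1, -0.4]
finger_gap: 0.0446
grip_force: 61.9
```

```bash
python3 - <<'E'
from h import *
st,d=snap();print(st["ee_pos"],st["finger_gap"],st["grip_force"],st["ft_force"])
cv2.imwrite("pics/w8raw.png",d["img"][:,:,::-1])
go([.523,.1564,.19],np.radians(-112.1))
img=d["img"].astype(int);r,g,b=img[...,0],img[...,1],img[...,2]
n,l,s,c=cv2.connectedComponentsWithStats(((r>110)&(g<70)&(b<70)).astype(np.uint8))
for i in range(1,n):
    if s[i,4]>8:print(s[i],c[i])
Q=R.from_quat(st["orientation"])
for nm,p in(("screw",[.025,0,-.0452]),("dash",[.018,0,-.0572])):print(nm,proj(d,st["ee_pos"]+Q.apply(p),st))
E
```

```text
[ 0.5137 -0.2099  0.1948] 0.044574952742130414 61.864471337758005 [ 0.6558  0.0774 -0.3723]
shift [ 27.7886 -24.0085   0.8108] rot options [array([ 0.0067, -0.0108,  1.2227]), array([ 0.0119,  0.0073, -1.9189])] cur yaw -0.7338240962391526 j [-0.0249 -0.0875 -0.0432  0.0035 -1.6037  2.4328]
[  42    0  174   66 4936] [141.4652  32.7293]
[207 185   6   4  16] [209.125 186.375]
[313 217  20  15 272] [322.6912 224.2978]
[ 592  219   21   82 1223] [602.5756 258.8659]
[320 241   7  19 115] [322.5304 249.9391]
[417 359  52  41 799] [442.8849 378.2728]
screw (np.float64(321.6662888630963), np.float64(225.60593412173912))
dash (np.float64(321.59960872169097), np.float64(251.7919017779465))
```

The collar is held about 1 px from where predicted, so it didn't slip. Carry it to the shaft.

Emit:
{"name": "apply_moves", "arguments": {"commands": [2,-1.7,-0.5,0,0,0.1,0.3,4.6,-4,-0.5,0,0,0.21,0.3,7.2,-6.2,-0.5,0,0,0.33,0.3,9.8,-8.5,-0.5,0,0,0.45,0.3,12.4,-10.7,-0.5,0,0,0.57,0.3,15,-13,-0.5,0,0,0.69,0.3,17.6,-15.2,-0.5,0,0,0.81,0.3,20,-17.3,-0.5,0,0,0.93,0.3]}}

```text
t: 17.77
ee_pos: [0.5179, 0.056, 0.1942]
orientation: [0.999, -0.041, -0.0, -0.0]
ft_force: [0.3, -0.0, -2.8]
finger_gap: 0.0445
grip_force: 61.9
```

```bash
python3 - <<'E'
from h import *
go([.523,.1564,.195],np.radians(-112.1))
E
```

```text
shift [ -0.321  -10.0504  -0.0764] rot options [array([-0.0003,  0.0003,  0.3033]), array([-0.0005, -0.0004, -2.8383])] cur yaw -1.6532350801241562 j [ 0.4941 -0.1717 -0.1275 -0.0004 -1.6151  0.9942]
```

Emit:
{"name": "apply_moves", "arguments": {"commands": [-0.1,-2.5,0,0,0,0.1,0.3,-0.1,-5,0,0,0,0.2,0.3,-0.2,-7.5,0,0,0,0.29,0.3,-0.3,-9,0,0,0,0.295,0.3,-0.3,-9.7,0,0,0,0.295,0.3,-0.3,-9.8,0,0,0,0.295,0.3,-0.3,-9.8,0,0,0,0.295,0.3,-0.3,-9.8,0,0,0,0.295,0.3]}}

```text
t: 18.43
ee_pos: [0.523, 0.1513, 0.1943]
orientation: [0.983, -0.185, -0.0, 0.0]
ft_force: [-0.1, 0.2, -2.3]
finger_gap: 0.0443
grip_force: 61.9
```

```bash
python3 - <<'E'
from h import *
st,d=snap();print(st["ee_pos"],st["finger_gap"],st["ft_force"])
cv2.imwrite("pics/w9raw.png",d["img"][:,:,::-1])
go([.523,.1564,.195],np.radians(-112.1))
img=d["img"].astype(int);r,g,b=img[...,0],img[...,1],img[...,2]
def comps(m,lo,nm):
    n,l,s,c=cv2.connectedComponentsWithStats(m.astype(np.uint8))
    for i in range(1,n):
        if s[i,4]>lo:print(nm,s[i],c[i])
w=np.zeros(r.shape,bool);w[130:330,250:400]=1
comps((r>110)&(g<70)&(b<70)&w,8,"red")
w[:]=0;w[225:330,285:360]=1
comps((r<75)&(g<75)&(b<75)&w,20,"dark")
Q=R.from_quat(st["orientation"])
print("C top",proj(d,st["ee_pos"]+Q.apply([0.0005,0,-.0572]),st),"bot",proj(d,st["ee_pos"]+Q.apply([0.0005,0,-.0332]),st))
print("shaft tip pred",proj(d,[.523,.1564,.174],st),proj(d,[.523,.1564,.168],st))
cv2.imwrite("pics/g.png",d["img"][215:300:1,290:355,::-1])
for row in range(236,292,4): print(row,''.join('%4d'%x for x in r[row,294:352:3]))
E
```

```text
[0.523  0.1513 0.1943] 0.04434418051843284 [-0.0795  0.2405 -2.2718]
shift [-0.195  -0.4807 -0.0597] rot options [array([ 0.0001, -0.0002,  0.0131]), array([ 0.0003,  0.0002, -3.1285])] cur yaw -1.943399902584462 j [ 0.6508 -0.1083 -0.0704  0.0002 -1.6087  0.5474]
red [314 217  20  16 286] [323.2517 224.8112]
red [320 241   7  18 117] [323.2308 249.6752]
red [397 259   3   6  10] [398.5 261.2]
dark [285 310  75  20 755] [321.094  323.6305]
C top (np.float64(321.08446752886994), np.float64(288.36822062802)) bot (np.float64(321.26132127778925), np.float64(262.70068896279656))
shaft tip pred (np.float64(314.55123551092026), np.float64(227.68028934373245)) (np.float64(314.75482765960817), np.float64(224.41658751929478))
236  101 100  98 102 102 102 102 101 104 102 101 104 103 104 103 101 100  96  97  99
240   97  97 103 100 101 105 104 110 112 128 127 121 111 107 103 101 103 104 101  96
244  100 101 110 123 124 127 125 127 125 156 152 131 122 123 125 127 124 112 103 101
248  117 128 125 124 123 124 125 123 124 154 154 130 122 125 124 126 125 128 125 121
252  122 122 125 123 124 123 123 123 122 152 154 128 123 123 125 124 122 125 124 124
256  120 122 123 121 121 121 122 121 122 151 154 128 121 122 123 123 122 122 119 124
260  122 122 121 120 120 121 126 180 220 208 209 225 191 157 122 122 122 124 122 123
264  122 123 122 129 197 220 221 224 226 220 223 225 221 223 223 214 158 120 119 122
268  120 123 179 220 220 220 220 224 225 219 221 226 221 223 222 223 221 217 119 123
272  114  98 109 220 221 218 218 222 222 219 221 226 219 223 222 223 221 182 100 116
276  115  92  92 109 151 218 217 222 223 217 221 223 219 222 220 221 160  95  92 111
280   96  93  94  98  99 124 146 217 220 215 219 222 219 216 187  99  96  96  95  90
284   92  92  97  98  98  98  99  95 102 105 113 112 102  99  98 100  99  94  95  89
288  104  90  96  96 100  98 102  99 101  98  98 101  99 104  99 101  97  97  92  96
```

The collar hides the shaft from the wrist camera. Correct about 5 mm and lower past the cone, watching the force.

Emit:
{"name": "apply_moves", "arguments": {"commands": [-0.1,-0.25,0,0,0,0.01,0.3,-0.2,-0.5,0,0,0,0.013,0.3,-0.2,-0.5,0.5,0,0,0.013,0.3,-0.2,-0.5,1.2,0,0,0.013,0.3,-0.2,-0.5,2,0,0,0.013,0.3,-0.2,-0.5,2.6,0,0,0.013,0.3,-0.2,-0.5,2.8,0,0,0.013,0.3,-0.2,-0.5,2.8,0,0,0.013,0.3]}}

```text
t: 19.15
ee_pos: [0.5225, 0.1573, 0.165]
orientation: [0.982, -0.191, -0.001, 0.001]
ft_force: [0.8, 0.8, -2.0]
finger_gap: 0.0442
grip_force: 61.9
```

```bash
python3 - <<'E'
from h import *
st,d=snap();print(st["ee_pos"],st["finger_gap"],st["ft_force"])
go([.523,.1566,.0928],np.radians(-112.1))
r=d["img"][...,0].astype(int)
for row in range(256,296,3): print(row,''.join('%4d'%x for x in r[row,294:352:3]))
# silhouette check from the static side camera
s=env.get_image("side");np.save("pics/side.npy",s["img"])
E
```

```text
[0.5225 0.1573 0.165 ] 0.04420706919292802 [ 0.8247  0.7638 -1.9629]
shift [0.0426 0.0565 7.3023] rot options [array([0.0009, 0.0003, 0.0009]), array([-0.0004,  0.0013, -3.1407])] cur yaw -1.9555998001956403 j [ 0.6606 -0.1043 -0.1185  0.0002 -1.5574  0.5254]
256  113 116 115 116 115 117 117 115 114 145 146 125 116 116 114 116 116 116 116 116
259  114 115 115 115 115 115 111 126 141 161 158 150 133 113 115 111 115 116 114 118
262  115 117 114 114 113 172 215 214 213 220 218 214 215 218 198 115 116 119 117 115
265  114 116 116 171 213 216 215 211 213 217 218 213 218 217 216 211 190 117 115 116
268  116 115 172 214 213 215 215 212 212 217 218 215 213 217 216 211 216 211 113 118
271  109 102 175 214 213 215 215 210 210 215 217 211 215 217 216 209 213 206  97 110
274  112  86  88 215 211 215 215 211 211 215 218 211 212 215 216 212 213  88  91 110
277  105  85  89  95 191 213 213 211 212 215 216 211 214 215 215 196 111  93  89  91
280   95  88  88  93  95 163 210 210 210 214 215 210 213 210 183  93  94  92  84  87
283   88  87  90  87  91  93  93 109 158 167 167 160 120  95  92  94  91  92  87  84
286   96  90  93  94  91  96  92  95  93  95  94  93  94  95  97  91  90  91  84  83
289   98  85  86  90  94  91  96  97  93  95  93  92 100  96  92  91  93  89  87  90
292  106  88  89  93  94  98  91  92  98  98  99  99  97  96  95  92  96  90  87  96
295  113  96  90  88  93  95  96  94  95  96  97  94  91  97  95  95  90  92  93 113
```

Emit:
{"name": "apply_moves", "arguments": {"commands": [0.04,0.05,0.5,0,0,0,0.3,0.04,0.05,1.2,0,0,0,0.3,0.04,0.05,1.9,0,0,0,0.3,0.04,0.05,2.5,0,0,0,0.3,0.04,0.05,3,0,0,0,0.3,0.04,0.05,3.4,0,0,0,0.3,0.04,0.05,3.5,0,0,0,0.3,0.04,0.05,3.5,0,0,0,0.3]}}

```text
t: 19.92
ee_pos: [0.523, 0.1568, 0.1309]
orientation: [0.982, -0.191, -0.0, 0.0]
ft_force: [-0.3, -0.4, -1.7]
finger_gap: 0.0448
grip_force: 61.9
```

```bash
python3 - <<'E'
from h import *
st,d=snap();print(st["ee_pos"],st["finger_gap"],st["ft_force"],st["moment"])
go([.523,.1566,.0928],np.radians(-112.1))
r=d["img"][...,0].astype(int)
for row in range(254,290,2): print(row,''.join('%4d'%x for x in r[row,296:352:2]))
E
```

```text
[0.523  0.1568 0.1309] 0.044835396679338314 [-0.2727 -0.4164 -1.7138] [-0.0193 -0.0204 -0.0241]
shift [-0.0139  0.032   3.851 ] rot options [array([ 0.0002, -0.0002,  0.0009]), array([ 0.0004,  0.0003, -3.1407])] cur yaw -1.9556126507350757 j [ 0.6594 -0.1005 -0.1777  0.0003 -1.4936  0.5265]
254  110 109 110 107 108 111 109 110 110 110 111 111 128 140 138 133 108 111 108 109 111 108 111 110 109 109 111 110
256  108 106 107 109 107 105 109 107 109 109 110 109 128 137 139 133 110 106 108 109 108 106 107 109 108 108 109 108
258  107 107 105 107 106 108 106 106 110 108 105 104 127 139 139 133 110 104 109 107 106 108 105 107 105 109 110 109
260  110 106 111 107 110 107 107 106 102  83  74  54  73  71  68  63  55  78  95 106 106 108 109 107 110 108 109 111
262  106 109 108 107 105 104  98  57  48  42  49  46  43  51  49  47  47  46  43  43  67  93 107 109 106 108 107 108
264  110 105 109 106  96  72  49  47  44  44  44  42  50  47  48  45  47  45  45  38  43  42  71  99 107 107 108 109
266  109 109 106  71  38  48  46  46  38  45  44  51  48  51  48  47  43  43  43  45  40  44  35  37 133 
[... 598 characters left out ...]
78   79  83  83  86  78  52  51  48  47  48  49  51  54  48  53  49  42  37  40  44  40  68 112  89  88  82  82  77
280   77  82  85  82  87  82  51  51  50  49  47  46  43  45  44  44  39  41  43  36  54  89  87  87  81  86  86  81
282   79  82  82  83  85  90  85  62  46  49  47  46  42  41  48  38  33  38  41  69  87  93  87  86  85  82  81  79
284   78  80  86  85  79  86  87  86  74  71  57  46  41  40  38  47  51  73  85  87  91  88  82  86  88  81  81  77
286   81  82  84  83  86  86  87  89  89  89  88  88  87  89  91  89  87  88  91  88  90  87  83  84  81  83  81  80
288   78  78  83  85  89  88  86  87  93  88  84  86  85  88  90  91  88  88  91  90  88  88  87  83  87  84  77  81
```

The bore is around the shaft with no contact force, and the collar sits about 0.6 mm off to one side. Continue down to the final height.

Emit:
{"name": "apply_moves", "arguments": {"commands": [-0.01,-0.03,0.5,0,0,0,0.3,-0.01,-0.04,1.2,0,0,0,0.3,-0.01,-0.04,2,0,0,0,0.3,-0.01,-0.04,2.8,0,0,0,0.3,-0.01,-0.04,3.4,0,0,0,0.3,-0.01,-0.04,3.75,0,0,0,0.3,-0.01,-0.04,3.85,0,0,0,0.3,-0.01,-0.04,3.85,0,0,0,0.3]}}

```text
t: 20.63
ee_pos: [0.5231, 0.1572, 0.0924]
orientation: [0.982, -0.191, -0.0, 0.0]
ft_force: [-0.8, 0.5, -2.6]
finger_gap: 0.0444
grip_force: 61.9
```

```bash
python3 - <<'E'
from h import *
st,d=snap();print(st["ee_pos"],st["finger_gap"],st["ft_force"],st["moment"])
go([.523,.1566,.0928],np.radians(-112.1))
img=d["img"].astype(int);r,g,b=img[...,0],img[...,1],img[...,2]
def comps(m,lo,nm):
    n,l,s,c=cv2.connectedComponentsWithStats(m.astype(np.uint8))
    for i in range(1,n):
        if s[i,4]>lo:print(nm,s[i],c[i])
w=np.zeros(r.shape,bool);w[60:330,250:400]=1
comps((r>100)&(g<70)&(b<70)&w,8,"red")
Q=R.from_quat(st["orientation"])
print("pred screw",proj(d,st["ee_pos"]+Q.apply([.025,0,-.0452]),st),"driver tip",proj(d,[.5953,.1273,.138],st))
w[:]=0;w[120:215,290:350]=1
for row in range(100,215,6): print(row,''.join('%4d'%x for x in r[row,296:352:3]))
print()
for row in range(250,320,4): print(row,''.join('%4d'%x for x in r[row,290:356:3]))
E
```

```text
[0.5231 0.1572 0.0924] 0.044411992748052936 [-0.8209  0.4736 -2.6077] [-0.0039  0.0027  0.0048]
shift [-0.008   0.0781  0.0127] rot options [array([ 0.    , -0.0004,  0.0009]), array([ 0.0006,  0.    , -3.1407])] cur yaw -1.955581812107923 j [ 0.66   -0.089  -0.2371  0.0003 -1.4225  0.526 ]
red [250  60  28  10 151] [259.1854  62.9735]
red [368  60  32  12 187] [388.6203  63.3316]
red [314 217  20  16 286] [323.0524 224.7413]
red [320 240   8  20 144] [323.1597 249.3403]
pred screw (np.float64(321.104462054582), np.float64(227.28067940287616)) driver tip (np.float64(322.5659852501117), np.float64(105.04491192746372))
100  128 127 130 127 126 125 124  86  95  90  95 100 132 130 127 128 123 129 128
106  129 130 128 128 126 126 127 118 120 120 116 127 130 127 125 126 125 122 128
112  132 129 128 128 124 125 128 128 132 131 131 129 128 127 129 126 124 127 126
118  130 127 127 128 126 128 128 125 129 131 130 131 129 128 126 127 122 125 128
124  129 127 129 128 125 125 125 129 132 130 129 129 128 128 127 123 122 124 130
130  129 124 128 129 127 125 125 127 130 129 129 128 128 130 127 127 1
[... 2119 characters left out ...]
5 117 116 117 114 117 115 114 117  41  31  74  96
294   93  91  78  33  73 119 116 117 115 117 117 115 115 117 115 117 118 114  41  32  89  93
298   95  97  79  33 100 117 118 118 114 116 116 115 117 116 114 117 117 118  63  38  98  93
302   98  94  58  30 139 142 141 142 141 122 102  84 110 128 139 141 141 142  71  33  86  96
306  100  93  40  37  62  84  84  85  41  41  37  37  40  40  44  82  81  83  45  29  81  96
310   95  97  31  38  40  42  40  34  38  42  43  43  39  41  40  38  33  41  36  34  58  97
314  181  91  38  35  41  42  39  36  39  37  39  48  39  44  42  38  35  34  36  36  87 156
318  180 181 112  41  41  44  37  38  36  40  43  46  45  45  38  35  34  34  32  36 180 189
```

The picture data show everything on one line: flat centred at column 322.5, screw dash at 323.2, driver rod at 323. The shaft is centred in the bore with no contact force. I'll let it settle and re-read the height.

Emit:
{"name": "apply_moves", "arguments": {"commands": [0,0,0,0,0,0,0.3,0,0,0,0,0,0,0.3,0,0,0,0,0,0,0.3,0,0,0,0,0,0,0.3,0,0,0,0,0,0,0.3,0,0,0,0,0,0,0.3,0,0,0,0,0,0,0.3,0,0,0,0,0,0,0.3]}}

```text
t: 21.35
ee_pos: [0.5232, 0.1573, 0.0927]
orientation: [0.982, -0.191, 0.0, 0.0]
ft_force: [0.6, 0.6, -3.2]
finger_gap: 0.0443
grip_force: 61.9
```

```bash
python3 - <<'E'
from h import *
P=[]
for i in range(6):
    st,d=snap("side");P.append(np.r_[st["ee_pos"],st["orientation"],st["ft_force"]])
print(np.mean(P,0),np.std(P,0)[:3])
T=d["T"];K=d["camera_matrix"]
def pj(p):
    q=T[:3,:3].T@(np.array(p)-T[:3,3]);return (K@q)[:2]/q[2]
img=d["img"].astype(int);r,g,b=img[...,0],img[...,1],img[...,2]
for nm,p in(("screw",[.5471,.1466,.138]),("dtip",[.5953,.1273,.138])):print(nm,pj(p))
u,v=map(int,pj([.547,.147,.138]))
m=(r-g>50)&(r-b>50);ys,xs=np.nonzero(m[v-12:v+12,u-15:u+15]);print([(x+u-15,y+v-12,*img[y+v-12,x+u-15]) for x,y in zip(xs,ys)][:40])
E
```

```text
[ 0.5232  0.1573  0.0927  0.9815 -0.1912 -0.      0.0001  0.245  -0.0893
 -2.7644] [0. 0. 0.]
screw [315.8721 159.6858]
dtip [330.8175 161.9762]
[(np.int64(314), np.int64(151), np.int64(144), np.int64(90), np.int64(91)), (np.int64(315), np.int64(151), np.int64(165), np.int64(93), np.int64(93)), (np.int64(316), np.int64(151), np.int64(164), np.int64(96), np.int64(95)), (np.int64(317), np.int64(151), np.int64(151), np.int64(88), np.int64(88)), (np.int64(318), np.int64(151), np.int64(144), np.int64(84), np.int64(85)), (np.int64(315), np.int64(152), np.int64(199), np.int64(147), np.int64(144)), (np.int64(317), np.int64(152), np.int64(204), np.int64(153), np.int64(148)), (np.int64(318), np.int64(152), np.int64(207), np.int64(148), np.int64(144)), (np.int64(319), np.int64(152), np.int64(204), np.int64(136), np.int64(134)), (np.int64(320), np.int64(152), np.int64(202), np.int64(133), np.int64(134)), (np.int64(321), np.int64(152), np.int64(198), np.int64(137), np.int64(140)), (np.int64(322), np.int64(152), np.int64(186), np.int64(131), np.int64(134)), (np.int64(322), np.int64(153), np.int64(
[... 556 characters left out ...]
np.int64(137)), (np.int64(327), np.int64(154), np.int64(199), np.int64(124), np.int64(120)), (np.int64(328), np.int64(154), np.int64(183), np.int64(94), np.int64(94)), (np.int64(329), np.int64(154), np.int64(159), np.int64(74), np.int64(74)), (np.int64(328), np.int64(155), np.int64(224), np.int64(173), np.int64(169)), (np.int64(329), np.int64(155), np.int64(211), np.int64(130), np.int64(127)), (np.int64(315), np.int64(159), np.int64(174), np.int64(90), np.int64(93)), (np.int64(316), np.int64(159), np.int64(182), np.int64(104), np.int64(100)), (np.int64(315), np.int64(160), np.int64(170), np.int64(90), np.int64(90)), (np.int64(316), np.int64(160), np.int64(178), np.int64(110), np.int64(108))]
```

The side camera sees the screw at (315.5,159.6), where it was predicted for z = 138 mm. The tool is level and free of contact forces, so I'm handing in.

```bash
python3 -c "
from cell import env
print(env.finish_job())"
```

```text
the job is handed in; nothing more can be done
None
```

The job is handed in: by my measurements, the shaft's flat faces the driver tip to within about 1°, and the collar is held level on the shaft with its screw on the flat at driver height (138 mm above the table) and clear of the boss; my first pinch closed too high, on the cone, and did most of the turn, so I re-pinched on the flat and squared it before taking the collar.

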